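# Load the casting flasks onto the kiln rack in order

## Robot

A 7-joint arm with a two-finger parallel gripper is mounted at the origin on the work surface. World frame = base frame: x ahead of the robot, y to its left, z up, the work surface at z = 0. Lengths are in mm, angles in rad, forces in N, time in s.
With the tool pointing down it reaches from about 400 to 900 mm from the base axis. Payload 5.6 kg.
Tool frame: the origin (TCP) lies midway between the tips of the shut fingers; the grasp point (between the pads) lies 19 mm behind it; z points along the fingers, y is the line along which they close (so a half turn about z gives the same grasp; the last joint's range is limited). The gripper opens to 92 mm and grips with 3 to 60 N. Pads are 20 mm wide; open, the fingers measure 128 mm over their backs; the gripper's body (75 mm by 189 mm) begins 69 mm behind the grasp point.
Start: joints at [-0.043, 0.468, -0.012, 1.603, 0.006, 1.071, -0.056], TCP at [650.007, -0.044, 214.592] pointing down, gripper open.
Joint ranges: [-2.53, 2.53], [-0.31, 2.02], [-1.57, 1.55], [0.28, 2.44], [-1.29, 4.43], [0.15, 1.84], [-2.92, 2.92]. Speed limits (rad/s): [2.57, 2.57, 3.14, 3.14, 3.14, 3.14, 3.14].

## Interface

Orientations are given as a rotation vector (axis times angle).
In Python, from cell import robot, grip, kin, viewer gives the robot as it stands. Calls block until the motion is done:
- robot.movep(position, orientation): joint-space move of the TCP to a pose.
- robot.servo_line(position, feed=150, rotation=None): straight line of the TCP; rotation=None keeps the orientation; feed is the mean speed in mm/s.
- robot.goto_joints(angles): joint-space move.
- grip(opening, newtons=None): opening from 0.0 (shut) to 1.0 (fully open); newtons is the grip in N (None keeps the last); returns when the fingers have stopped.
- robot.hold(seconds).
- kin.ik(position, orientation): joint angles nearest the present ones, or None.
- robot.observe(): the state.
- viewer.read_camera(name): name is "scene" or "side" or "wrist"; returns the picture (420x560x3 uint8, red, green, blue); there is no depth.
- viewer.camera_info(name): a dict with "camera_matrix" (3x3 intrinsics, pixels), "k1" (the pictures are not rectified: a ray, as slopes to the right and down, at radius r is drawn at 1 + k1 r^2 times it, then the intrinsics apply), "R" (3x3) and "t" (3): a world point X has camera coordinates R X + t. Camera axes: x right, y down, z forward; pixel columns grow to the right and rows downward; lengths in mm; the calibration is good to about 2 mm. A picture is of the moment at which its call begins: read the wrist's pose just before it. camera_info takes no time and is no camera call; for the wrist camera it gives the pose at the moment of the call.
A pose or a line that the arm cannot do raises robot.IKError and nothing moves.
- robot.job_done(): hands the job in; it is judged then, once.
Trained networks look in the newest picture that a camera, given by its name, has taken for a name from the list of things; names that differ only in an ending like _2 or _b are one class to them, and where a whole thing is asked for, a point or a joint stands for the part that bears it (a point fixed in the world has none). Each returns a list of dicts, best first, with "confidence" (0 to 1); they miss things now and then, are a little off and sometimes report something else, mostly with a low value. They report only what shows in the picture. A call takes as long as a camera call. They do not tell look-alikes from the thing itself.
- viewer.silhouettes(name, camera): "mask" (420x560 bool, what is visible of it).
- viewer.pinpoint(name, camera): "at" ([x, y, z] in mm, in the coordinates of the camera as it stood for that picture, good to about 4 mm: a listed point, or the origin of a listed thing).
The state is a dict: "t": time; "joints": joint angles; "joint_velocities": joint speeds; "joint_torque": joint torques, N m; "tcp_pos": TCP position; "tcp_rot": TCP orientation; "contact_force": force on the tool from outside, world axes, zero at the start; "wrist_torque": the same for the moment, N m; "grip_width": opening from 0.0 (shut) to 1.0 (fully open); "grip_force": force on a finger pad.
Only numpy, scipy, OpenCV 4.12 (cv2) and the standard library are available. Lean on these libraries where they do the work, as an engineer would, in place of code of your own. Each camera call takes 0.05 s, during which the arm holds its last target. There are 200 camera calls.

## Task

The four steel casting flasks stand in a row on the wooden board, in the order they will be cast. Move them to the steel kiln rack beside it, one to each bay and in the same order along the row, each set down gently and left standing upright in the middle of its bay. Do not tip or drop the flasks, and leave the jar, carton, bowl and spatula to either side of the work where they are.

Things in the scene. Friction and masses are not known exactly. Their poses are not given: they have to be found in the camera images.
- board: Plywood board the flasks start on, 100 x 345 x 16 mm, fixed. Origin: centre of its underside; y along the row, x across. Its four places are at y = -123, -41, +41, +123 mm, x = 0; which flask stands at which differs each time. Board and rack lie about parallel (yaws within 0.12 rad of the world axes), one beyond the other; same order: y = -123 on the board goes to y = -123 on the rack, and so on.
- rack: Steel kiln rack, a fixed grate of round bar, 96 x 334 mm, a wire loop at each end (to y = +-195). Origin: centre of its underside; y along the row, x across. Grate top 20 mm above the origin. Five cross dividers (5 mm thick, tops 31 mm above the origin) make four bays 77 mm wide, centres at y = -123, -41, +41, +123 mm, x = 0. Low rails at x = +-45 mm reach 25 mm above the origin.
- flask_36: Casting flask: an upright cylinder of dark stainless steel with rows of small round holes, 36 mm in diameter and 50 mm high, filled flush to the top with set white investment plaster, about 110 g. Origin at the centre of its underside, z up. It starts standing 22 mm above the bench in its rubber base.
- flask_44: Casting flask: an upright cylinder of dark stainless steel with rows of small round holes, 44 mm in diameter and 66 mm high, filled flush to the top with set white investment plaster, about 200 g. Origin at the centre of its underside, z up. It starts standing 22 mm above the bench in its rubber base.
- flask_52: Casting flask: an upright cylinder of dark stainless steel with rows of small round holes, 52 mm in diameter and 56 mm high, filled flush to the top with set white investment plaster, about 240 g. Origin at the centre of its underside, z up. It starts standing 22 mm above the bench in its rubber base.
- flask_62: Casting flask: an upright cylinder of dark stainless steel with rows of small round holes, 62 mm in diameter and 72 mm high, filled flush to the top with set white investment plaster, about 420 g. Origin at the centre of its underside, z up. It starts standing 22 mm above the bench in its rubber base.
- base_36: Black rubber base, a round dish 50 mm in diameter and 10 mm high, stuck fast to the board, in which the 36 mm flask starts: floor 6 mm up, rim 4 mm above the floor, 3.5 mm of play round the flask, which lifts straight out. Origin: centre of its underside, 16 mm above the bench. It stays and shows the flask's first place after the flask has gone.
- base_44: Black rubber base, a round dish 58 mm in diameter and 10 mm high, stuck fast to the board, in which the 44 mm flask starts: floor 6 mm up, rim 4 mm above the floor, 3.5 mm of play round the flask, which lifts straight out. Origin: centre of its underside, 16 mm above the bench. It stays and shows the flask's first place after the flask has gone.
- base_52: Black rubber base, a round dish 66 mm in diameter and 10 mm high, stuck fast to the board, in which the 52 mm flask starts: floor 6 mm up, rim 4 mm above the floor, 3.5 mm of play round the flask, which lifts straight out. Origin: centre of its underside, 16 mm above the bench. It stays and shows the flask's first place after the flask has gone.
- base_62: Black rubber base, a round dish 76 mm in diameter and 10 mm high, stuck fast to the board, in which the 62 mm flask starts: floor 6 mm up, rim 4 mm above the floor, 3.5 mm of play round the flask, which lifts straight out. Origin: centre of its underside, 16 mm above the bench. It stays and shows the flask's first place after the flask has gone.
Mind the look-alikes: they are no part of the job. Leave any yellow look-alike of the flask_44 alone.

How it is judged:
By the outcome, as a careful person would: the job done as asked, in the order asked, and still so for the second after the job is handed in, with the robot touching nothing.
It also fails if it takes over 96 s, if anything falls off the work surface, if the arm or the gripper's body presses on something with over 40 N, if the wrist force passes 120 N, or if a joint passes its speed limit or range.

## Working session

There is one attempt and no reset: what is moved stays moved. The work goes in short steps, each a Python script; the robot and the scene stay as the last script left them, time stands still between calls to the robot, and variables do not carry over. Pictures are saved under pics/ and viewed, at most 14 in all, crops included, and the job is handed in when it is done.

```bash
ls; mkdir -p pics; cat > h.py <<'E'
import numpy as np, cv2
from cell import robot, grip, kin, viewer
def snap(c,fn=None):
    i=viewer.camera_info(c); im=viewer.read_camera(c)
    if fn: cv2.imwrite('pics/'+fn,im[:,:,::-1])
    return im,i
def world(p,i): return np.array(i['R']).T@(np.array(p)-np.array(i['t']))
E
python3 - <<'E'
from h import *
np.set_printoptions(precision=1,suppress=True)
names=['board','rack']+[a+b for b in('36','44','52','62') for a in('flask_','base_')]
for c in('scene','side','wrist'):
    im,i=snap(c,c+'0.png')
    print(c,'campos',-np.array(i['R']).T@i['t'])
    for n in names:
        for d in viewer.pinpoint(n,c): print(n,world(d['at'],i),round(d['confidence'],2))
s=robot.observe(); print(s['t'],s['tcp_rot'],s['contact_force'])
E
```

```text
pics
scene campos [882.6 317.2 556.4]
board [661.5  70.2  -2.2] 0.6
board [670.  -54.3  16.3] 0.59
rack [465.7  73.1   0. ] 0.57
flask_36 [648.7 190.4  17.6] 0.96
flask_36 [644.4 302.9  -0.4] 0.87
flask_36 [675.1 -50.7  20.5] 0.8
flask_36 [662.4  26.2  21.5] 0.66
flask_36 [653.7 106.5  22.8] 0.61
base_36 [668.8 -54.1  13.4] 0.71
base_36 [654.8 105.3  17.6] 0.63
base_36 [664.6  26.7  14.6] 0.59
flask_44 [648.7 190.4  17.6] 0.96
flask_44 [644.4 302.9  -0.4] 0.87
flask_44 [675.1 -50.7  20.5] 0.8
flask_44 [662.4  26.2  21.5] 0.66
flask_44 [653.7 106.5  22.8] 0.61
base_44 [668.8 -54.1  13.4] 0.71
base_44 [654.8 105.3  17.6] 0.63
base_44 [664.6  26.7  14.6] 0.59
flask_52 [648.7 190.4  17.6] 0.96
flask_52 [644.4 302.9  -0.4] 0.87
flask_52 [675.1 -50.7  20.5] 0.8
flask_52 [662.4  26.2  21.5] 0.66
flask_52 [653.7 106.5  22.8] 0.61
base_52 [668.8 -54.1  13.4] 0.71
base_52 [654.8 105.3  17.6] 0.63
base_52 [664.6  26.7  14.6] 0.59
flask_62 [648.7 190.4  17.6] 0.96
flask_62 [644.4 302.9  -0.4] 0.87
flask_62 [675.1 -50.7  20.5] 0.8
flask_62 [662.4  26.2  21.5] 0.66
flask_62 [653.7 106.5  22.8] 0.6
[... 1261 characters left out ...]
 0.78
base_62 [654.  108.6  17. ] 0.6
base_62 [670.7 -53.3  16.2] 0.55
base_62 [652.4 195.   14. ] 0.54
base_62 [665.2  29.7  13.2] 0.45
wrist campos [650.   74.9 384.6]
board [656.3  71.    2.1] 0.73
rack [467.8  72.4  -2.2] 0.71
rack [664.4  29.2  24.5] 0.64
flask_36 [669.6 -57.   25.2] 0.9
flask_36 [654.4 105.8  26.3] 0.86
flask_36 [662.5  28.   23.6] 0.67
flask_44 [669.6 -57.   25.2] 0.9
flask_44 [654.4 105.8  26.3] 0.86
flask_44 [662.5  28.   23.6] 0.67
flask_52 [669.6 -57.   25.2] 0.9
flask_52 [654.4 105.8  26.3] 0.86
flask_52 [662.5  28.   23.6] 0.67
flask_62 [669.6 -57.   25.2] 0.9
flask_62 [654.4 105.8  26.3] 0.86
flask_62 [662.5  28.   23.6] 0.67
1.65 [ 2.2  2.2 -0. ] [0.1 0.9 0.2]
```

View pictures.

View pics/scene0.png

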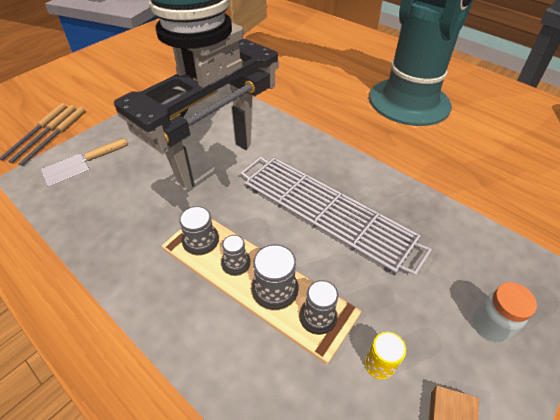

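View pics/side0.png

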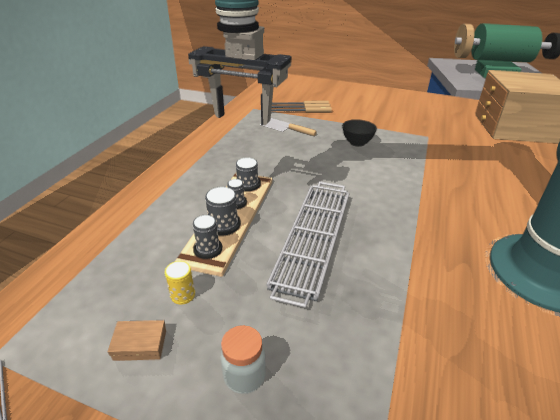

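View pics/wrist0.png

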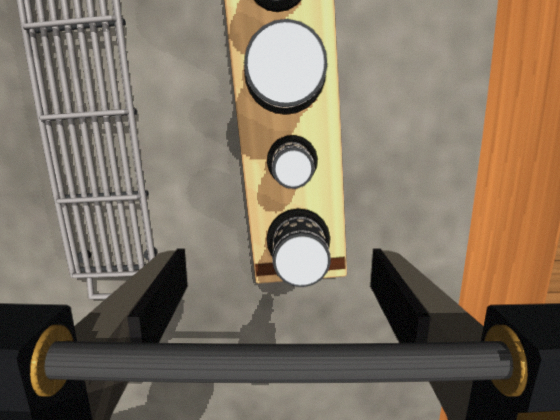

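The scene view shows four dark flasks on the board, at about (198,228), (234,253), (275,275) and (321,305). By size these are 52, 36, 62 and 44, running from low y to high y. The look-alike is the yellow flask at (386,355) in scene and (180,282) in side, and I'll leave it alone. The rack is at about (335,213) in scene. Next I'll take two higher wrist views to triangulate.

```bash
cat >> h.py <<'E'
def ray(uv,i):
    K=np.array(i['camera_matrix'],float)
    d=np.array([(uv[0]-K[0,2])/K[0,0],(uv[1]-K[1,2])/K[1,1]]); s=d.copy()
    for _ in range(20): s=d/(1+i['k1']*(s@s))
    R=np.array(i['R']); v=R.T@np.array([*s,1]); return -R.T@np.array(i['t']), v/np.linalg.norm(v)
def proj(X,i):
    K=np.array(i['camera_matrix'],float); c=np.array(i['R'])@np.array(X,float)+i['t']; s=c[:2]/c[2]
    s=s*(1+i['k1']*(s@s)); return K[:2,:2]@s+K[:2,2]
def tri(obs):
    A=np.zeros((3,3));b=np.zeros(3)
    for uv,i in obs:
        o,v=ray(uv,i);P=np.eye(3)-np.outer(v,v);A+=P;b+=P@o
    X=np.linalg.solve(A,b); return X,[np.round(proj(X,i)-uv,1).tolist() for uv,i in obs]
def white(im):
    h=cv2.cvtColor(im,cv2.COLOR_RGB2HSV); m=((h[...,1]<40)&(h[...,2]>190)).astype(np.uint8)
    n,l,st,c=cv2.connectedComponentsWithStats(m); out=[]
    for k in range(1,n):
        if st[k,4]>120:
            ct=cv2.findContours((l==k).astype(np.uint8),0,1)[0][0]; e=cv2.fitEllipse(cv2.convexHull(ct)); out.append((np.array(e[0]),e[1],st[k,4]))
    return out
E
python3 - <<'E'
from h import *
import pickle
rot=robot.observe()['tcp_rot']; D={}
for k,y in(('w1',-40),('w2',90)):
    robot.movep([565,y,310],rot); robot.hold(.2)
    D[k]=snap('wrist',k+'.png')
for k in('scene','side'): D[k]=snap(k)
pickle.dump(D,open('D.pkl','wb'))
print(robot.observe()['t'])
for k in D:
    print(k)
    for e in white(D[k][0]): print(' ',np.round(e[0],1),np.round(e[1],1),e[2])
E
```

```text
3.4333
w1
  [373.2  32.4] [56.9 61.5] 2762
  [370.4 118.8] [26.8 28.4] 610
  [374.4 194.8] [38.7 41.5] 1275
w2
  [360.4  81.3] [36.8 39. ] 1143
  [364.7 163.8] [51.4 54. ] 2193
  [362.4 231.6] [23.2 25.3] 473
  [365.3 297.7] [33.1 35.7] 763
scene
  [ 63.9 169.3] [23.2 55.6] 798
  [342.9 217.5] [ 48.9 243.2] 2659
  [194.5 217.4] [20.8 28.2] 473
  [232.8 243. ] [15.  18.7] 231
  [274.2 261.4] [32.2 38.5] 989
  [322.4 293.2] [24.3 27.6] 533
  [389.3 346.9] [25.6 29.9] 608
side
  [192.   95.9] [13.2 28. ] 197
  [275.7 124.1] [10.9 27.5] 211
  [246.2 162.2] [10.4 18.9] 157
  [220.2 194.6] [15.8 27.1] 347
  [203.8 221.2] [12.8 20.1] 209
  [296.3 269.6] [ 47.7 116.7] 476
  [177.2 269.2] [15.1 21.9] 268
```

View pics/w1.png

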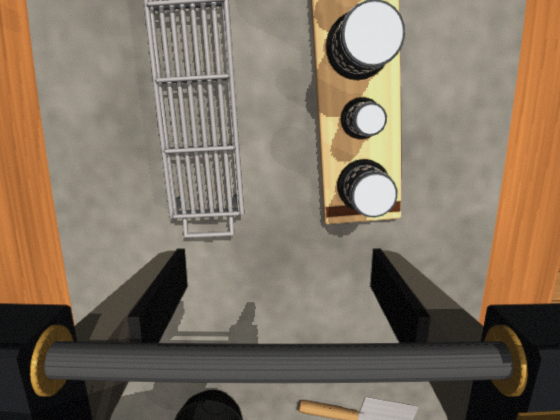

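View pics/w2.png

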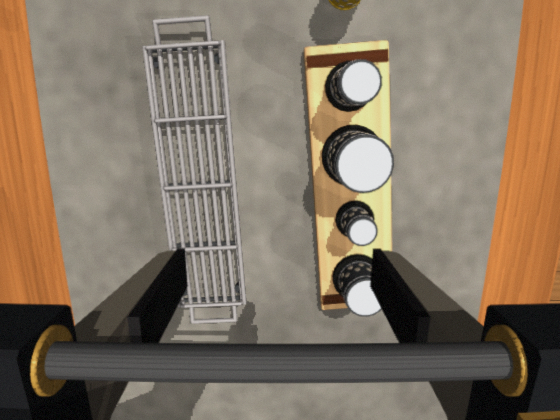

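```bash
python3 - <<'E'
from h import *
import pickle
np.set_printoptions(precision=1,suppress=True)
D=pickle.load(open('D.pkl','rb'))
T={'52':dict(w1=(374.4,194.8),scene=(194.5,217.4),side=(246.2,162.2)),
'36':dict(w1=(370.4,118.8),w2=(362.4,231.6),scene=(232.8,243)),
'62':dict(w1=(373.2,32.4),w2=(364.7,163.8),scene=(274.2,261.4),side=(220.2,194.6)),
'44':dict(w2=(360.4,81.3),scene=(322.4,293.2),side=(203.8,221.2))}
for k,o in T.items(): print(k,*tri([(np.array(v),D[c][1]) for c,v in o.items()]))
a=cv2.resize(D['w2'][0][10:330,140:255].transpose(1,0,2),None,fx=2.5,fy=2.5,interpolation=2)
b=cv2.resize(D['w1'][0][0:245,140:255].transpose(1,0,2),None,fx=2.5,fy=2.5,interpolation=2)
o=np.zeros((580,800,3),np.uint8); o[:a.shape[0],:a.shape[1]]=a; o[290:290+b.shape[0],:b.shape[1]]=b
cv2.imwrite('pics/rack.png',o[:,:,::-1])
E
```

```text
52 [671.  -53.9  77.3] [[0.1, 0.3], [0.2, -0.2], [-0.2, 0.1]]
36 [662.9  27.8  71.2] [[0.2, 0.3], [0.1, 0.0], [0.3, 0.0]]
62 [655.8 109.5  93.1] [[0.2, 0.6], [0.0, 0.1], [0.4, -0.2], [-0.2, 0.1]]
44 [648.5 191.8  87.4] [[0.2, 0.4], [0.3, 0.1], [-0.0, 0.0]]
```

View pics/rack.png

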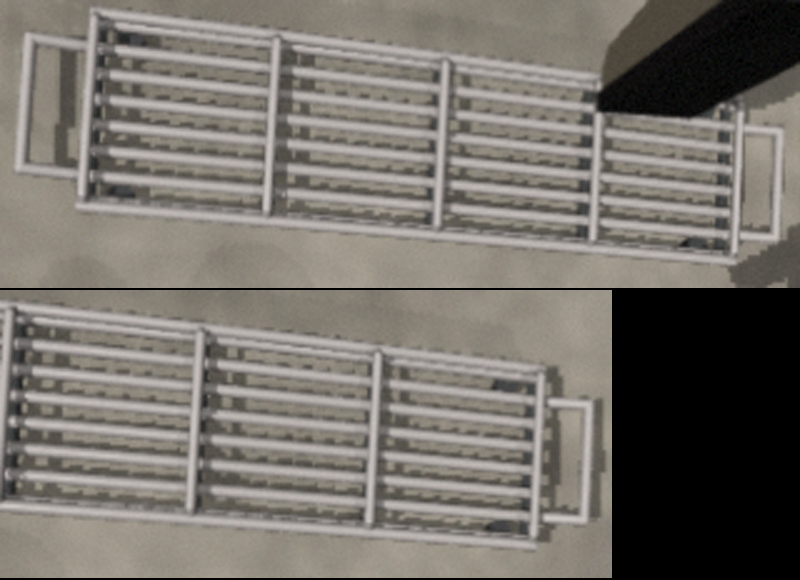

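The crop shows the five dividers and the rails of the rack clearly. In composite pixels, w2 D1 runs (96,12)-(84,202) and w1 D5 runs (542,370)-(532,538). I'll fit the rack pose to all of these ends.

```bash
python3 - <<'E'
from h import *
import pickle
from scipy.optimize import least_squares
np.set_printoptions(precision=3,suppress=True)
D=pickle.load(open('D.pkl','rb'))
P=[]
def add(c,y,s,X,Y): P.append((c,y,s,np.array([140+(Y-(290 if c=='w1' else 0))/2.5-.3, X/2.5+(10 if c=='w2' else 0)-.3])))
for c,y,a,b in [('w2',164,(96,12),(84,202)),('w2',82,(278,38),(267,214)),('w2',0,(446,60),(436,227)),('w2',-82,None,(593,240)),('w2',-164,None,(734,252)),
 ('w1',-164,(542,370),(532,538)),('w1',-82,(378,352),(369,522)),('w1',0,(201,332),(191,512)),('w1',82,(10,308),(3,502))]:
    if a: add(c,y,-1,*a)
    add(c,y,1,*b)
def f(p):
    x,y,w,z,L=p; r=[]
    for c,yy,s,uv in P:
        X=[x+np.cos(w)*s*L-np.sin(w)*yy, y+np.sin(w)*s*L+np.cos(w)*yy, z]; r+=list(proj(X,D[c][1])-uv)
    return np.array(r)
s=least_squares(f,[467,73,.09,29,45],loss='soft_l1'); print(s.x); print(s.fun.reshape(-1,2)); np.set_printoptions(precision=2)
J=s.jac; print(np.sqrt(np.diag(np.linalg.inv(J.T@J))))
x,y,w,z,L=s.x
# check overlay in scene
im=D['scene'][0].copy()
for yy in(-164,-82,0,82,164):
    q=[proj([x+np.cos(w)*t*L-np.sin(w)*yy,y+np.sin(w)*t*L+np.cos(w)*yy,z],D['scene'][1]) for t in(-1,1)]
    cv2.line(im,*[tuple(int(round(v*16)) for v in k) for k in q],(255,0,0),1,16,4)
cv2.imwrite('pics/ov.png',cv2.resize(im[140:290,220:450],None,fx=3,fy=3)[:,:,::-1])
E
```

```text
[464.254  72.736   0.046  26.146  42.503]
[[ 1.674 -0.179]
 [-0.73  -0.166]
 [-0.07  -0.2  ]
 [ 0.194  0.209]
 [-0.399 -0.207]
 [ 0.463  0.461]
 [ 0.418 -0.294]
 [ 0.433 -0.268]
 [ 0.05  -0.562]
 [-0.53   0.657]
 [-0.62   0.108]
 [ 1.026  0.331]
 [-0.729  0.269]
 [-0.082  0.17 ]
 [ 0.717  0.664]
 [-1.372 -1.507]]
[0.52 0.34 0.   1.61 0.41]
```

View pics/ov.png

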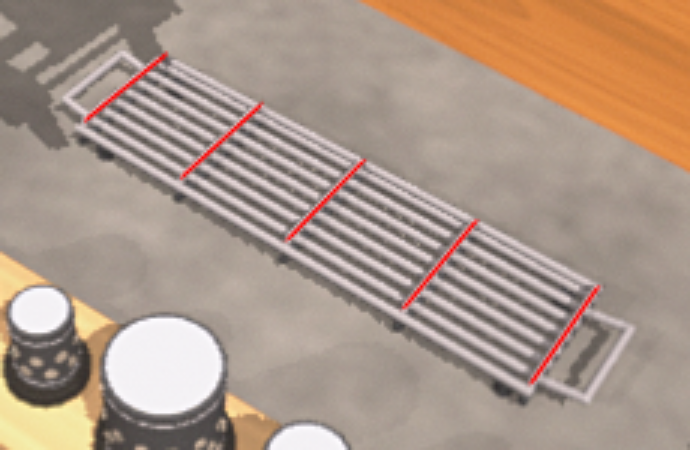

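The overlay matches the dividers, so the rack is at about (465, 73), yaw 0.046. I'll do the first flask (52) now and check it.

```bash
cat >> h.py <<'E'
from scipy.spatial.transform import Rotation as Ro
RX,RY,RW=465.,72.7,.046
ROT=(Ro.from_euler('z',RW)*Ro.from_rotvec([np.pi/np.sqrt(2),np.pi/np.sqrt(2),0])).as_rotvec()
#name: x,y on board, slot y, diameter, grasp height
F={'52':(671,-53.9,-123,52,34),'36':(662.9,27.8,-41,36,30),'62':(655.8,109.5,41,62,42),'44':(648.5,191.8,123,44,40)}
def op(w): return min(1,w/92)
def take(n):
    x,y,s,d,h=F[n]; z=22+h-19
    robot.movep([x,y,z+80],ROT); grip(op(d+24))
    robot.servo_line([x,y,z],feed=120); grip(0.0,30); o=robot.observe()
    print(n,'grip mm',o['grip_width']*92,'F',o['grip_force'],'tcp',np.round(o['tcp_pos'],1),'t',o['t'])
    assert abs(o['grip_width']*92-d)<5
    robot.servo_line([x,y,z+38],feed=100); print('held',robot.observe()['grip_width']*92)
def place(n,dx=0,dy=0):
    x,y,s,d,h=F[n]; z=20+h-19
    X,Y=RX-np.sin(RW)*s+dx,RY+np.cos(RW)*s+dy
    robot.servo_line([X,Y,z+40],feed=150); robot.servo_line([X,Y,z+4],feed=80); robot.hold(.15)
    f0=robot.observe()['contact_force'][2]
    for k in range(7):
        robot.servo_line([X,Y,z+3-k],feed=12); f=robot.observe()['contact_force'][2]
        if f-f0>1.5: break
    o=robot.observe(); print(n,'touch at',3-k,'dF',f-f0,'tcp',np.round(o['tcp_pos'],1))
    grip(op(d+22)); robot.servo_line([X,Y,z+75],feed=120); print('t',robot.observe()['t'])
E
python3 - <<'E'
from h import *
take('52'); place('52')
robot.movep([565,0,310],ROT); robot.hold(.1)
im,i=snap('wrist','a1.png'); sc,j=snap('scene','a1s.png')
s=F['52'][2]; print('target top px',proj([RX-np.sin(RW)*s,RY+np.cos(RW)*s,76],i),proj([RX-np.sin(RW)*s,RY+np.cos(RW)*s,76],j),'white',[(e[0],e[2]) for e in white(im)])
print([(e[0],e[2]) for e in white(sc)])
E
```

```text
52 grip mm 50.79497342817519 F 30.000736713409424 tcp [671.2 -53.9  37.6] t 6.2
held 50.74029266829223
52 touch at 0 dF 8.414993337793112 tcp [470.8 -50.2  35.5]
t 11.2583
target top px [194.87940456 220.78519943] [277.06856742 158.28373611] white [(array([377.71569824,  -6.96170521]), np.int32(256)), (array([377.4564209,  78.55056  ]), np.int32(2590)), (array([370.82873535, 158.97798157]), np.int32(570)), (array([195.21295166, 220.32777405]), np.int32(1205))]
[(array([276.58035278, 158.96017456]), np.int32(305)), (array([ 64.28025055, 169.29571533]), np.int32(795)), (array([338.61050415, 215.97561646]), np.int32(2183)), (array([232.80789185, 242.95051575]), np.int32(231)), (array([274.16796875, 261.37390137]), np.int32(989)), (array([322.38925171, 293.22555542]), np.int32(533)), (array([389.28268433, 346.97640991]), np.int32(607))]
```

View pics/a1.png

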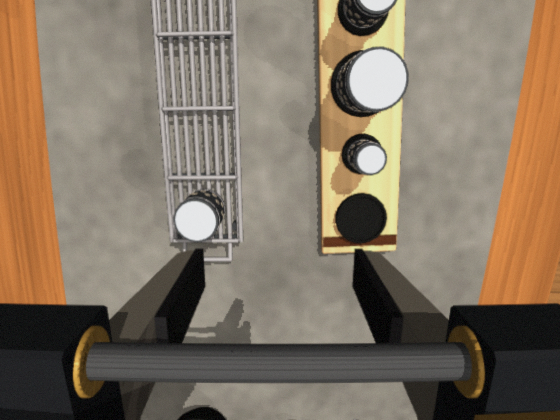

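The 52 flask stands upright in its bay, with its top at (195,220) against the target (195,221). Touch-down came at the predicted height. Next are the other three.

```bash
sed -i 's/for k in range(7):/for k in np.arange(1.5,7,.5):/' h.py; python3 - <<'E'
from h import *
for n in('36','62','44'): take(n); place(n)
robot.movep([565,0,310],ROT); robot.hold(.1)
im,i=snap('wrist','b1.png'); robot.movep([565,100,310],ROT); robot.hold(.1); im2,i2=snap('wrist','b2.png'); sc,j=snap('scene','b1s.png')
W=[(white(a),b,c) for a,b,c in((im,i,'w1'),(im2,i2,'w2'),(sc,j,'s'))]
H={'52':56,'36':50,'62':72,'44':66}
for n in F:
    s=F[n][2]; T=np.array([RX-np.sin(RW)*s,RY+np.cos(RW)*s,20+H[n]]); obs=[]
    for w,ii,c in W:
        p=proj(T,ii); e=min(w,key=lambda e:np.hypot(*(e[0]-p)))
        if np.hypot(*(e[0]-p))<8: obs.append((e[0],ii))
    if len(obs)>1:
        X,r=tri(obs); print(n,np.round(X-T,1),len(obs),r)
a=np.hstack([cv2.resize(sc[120:300,200:480],None,fx=2.8,fy=2.8)])
cv2.imwrite('pics/b1c.png',a[:,:,::-1]); print(robot.observe()['t'])
E
```

```text
36 grip mm 34.87751650990849 F 30.000633895397186 tcp [663.2  27.8  33.6] t 14.9833
held 34.46254976304646
36 touch at 0.0 dF 7.001674592561865 tcp [467.   31.7  31.5]
t 20.1333
62 grip mm 61.28669180070953 F 30.000665187835693 tcp [655.9 109.5  45.6] t 22.8583
held 61.03928978588395
62 touch at 0.0 dF 8.161950516109597 tcp [463.2 113.7  43.5]
t 27.975
44 grip mm 42.667005155027766 F 30.000697374343872 tcp [648.7 191.9  43.6] t 30.5333
held 42.77880796949003
44 touch at 0.0 dF 6.881124697364511 tcp [459.4 195.6  41.5]
t 35.625
52 [ 0.2 -0.6 -2.4] 2 [[0.2, 0.4], [0.3, 0.0]]
36 [ 0.  -0.4 -1.6] 3 [[0.2, 0.3], [0.1, 0.0], [0.3, 0.0]]
62 [ 0.2 -0.2 -1.5] 3 [[0.3, 0.6], [0.2, 0.1], [0.5, -0.0]]
44 [ 0.1 -0.3 -1.4] 2 [[0.3, 0.5], [0.4, 0.0]]
37.5917
```

View pics/b1c.png

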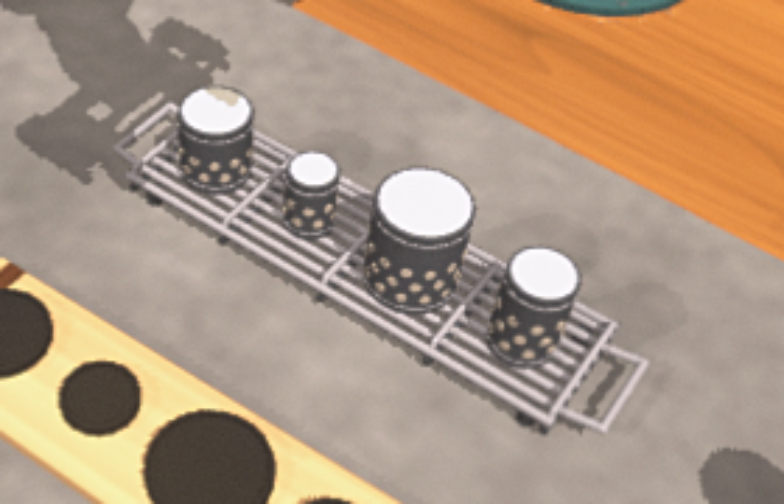

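View pics/b2.png

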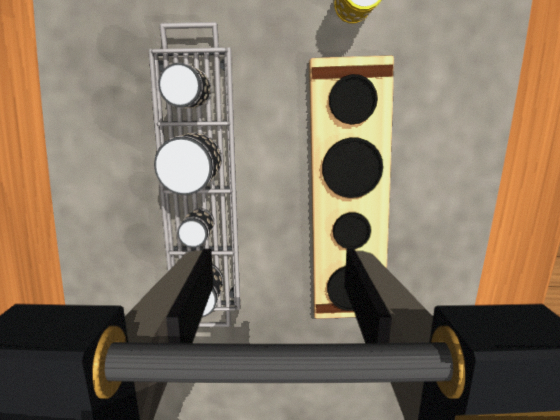

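All four stand upright in the right order, and the tops are within 1 mm of their targets in x and y. One check remains: whether the rack centre across x is right. I'll overlay the rails (x = ±45) in two views.

```bash
python3 - <<'E'
from h import *
import pickle
D=pickle.load(open('D.pkl','rb'))
def W(a,b,z): return [RX+np.cos(RW)*a-np.sin(RW)*b,RY+np.sin(RW)*a+np.cos(RW)*b,z]
# outermost rack edge profile along rows: gray-bright columns near predicted rail lines
for c in('w1','w2','scene'):
    im,i=D[c]; g=cv2.cvtColor(im,cv2.COLOR_RGB2GRAY)
    for s in(-1,1):
        R=[]
        for b in(-145,-125,-105,-60,-41,-20,20,41,60,105,125,145):
            t=np.arange(-9,9,.25); q=np.array([proj(W(s*45+u,b,23),i) for u in t],np.float32)
            if q.min()<2 or q[:,1].max()>(235 if c=='w1' else 418) or (c=='w2' and b<0 ): continue
            R.append(cv2.remap(g,q[:,:1],q[:,1:],1)[:,0].astype(float))
        print(c,s,len(R),dict(zip(t[::3].tolist(),np.mean(R,0)[::3].round().astype(int).tolist())))
out=[]
for c,r in(('scene',(150,280,230,440)),('w2',(0,330,130,260))):
    im,i=D[c]; im=im[r[0]:r[1],r[2]:r[3]].copy(); k=3.7 if c=='scene' else 1.8; im=cv2.resize(im,None,fx=k,fy=k,interpolation=2)
    for s in(-45,45):
        p=[(((proj(W(s,b,23),i)-[r[2],r[0]]+.5)*k)).astype(int).tolist() for b in(-164,164)]; cv2.line(im,p[0],p[1],(255,0,0),1,16)
    cv2.imwrite(f'pics/rail_{c}.png',im[:,:,::-1])
E
```

```text
w1 -1 9 {-9.0: 131, -8.25: 132, -7.5: 132, -6.75: 132, -6.0: 132, -5.25: 131, -4.5: 128, -3.75: 125, -3.0: 135, -2.25: 152, -1.5: 170, -0.75: 179, 0.0: 179, 0.75: 168, 1.5: 154, 2.25: 142, 3.0: 153, 3.75: 164, 4.5: 174, 5.25: 165, 6.0: 150, 6.75: 128, 7.5: 120, 8.25: 120}
w1 1 9 {-9.0: 108, -8.25: 97, -7.5: 92, -6.75: 92, -6.0: 98, -5.25: 110, -4.5: 126, -3.75: 133, -3.0: 134, -2.25: 145, -1.5: 165, -0.75: 177, 0.0: 181, 0.75: 171, 1.5: 157, 2.25: 142, 3.0: 140, 3.75: 144, 4.5: 146, 5.25: 147, 6.0: 148, 6.75: 148, 7.5: 147, 8.25: 147}
w2 -1 6 {-9.0: 128, -8.25: 128, -7.5: 128, -6.75: 128, -6.0: 129, -5.25: 128, -4.5: 129, -3.75: 134, -3.0: 144, -2.25: 165, -1.5: 177, -0.75: 182, 0.0: 171, 0.75: 157, 1.5: 140, 2.25: 145, 3.0: 158, 3.75: 171, 4.5: 172, 5.25: 157, 6.0: 135, 6.75: 117, 7.5: 112, 8.25: 114}
w2 1 6 {-9.0: 117, -8.25: 101, -7.5: 91, -6.75: 93, -6.0: 104, -5.25: 119, -4.5: 125, -3.75: 129, -3.0: 142, -2.25: 161, -1.5: 176, -0.75: 181, 0.0: 176, 0.75: 162, 1.5: 146, 2.25: 138, 3.0: 140, 3.75: 146, 4.5: 147, 5.25: 148, 6.0: 148, 6.75: 148, 7.5: 148, 8.25: 147}
scene -1 12 {-9.0: 150, -8.25: 149, -7.5: 147, -6.75: 146, -6.0: 145, -5.25: 144, -4.5: 145, -3.75: 149, -3.0: 157, -2.25: 170, -1.5: 184, -0.75: 198, 0.0: 204, 0.75: 204, 1.5: 198, 2.25: 188, 3.0: 175, 3.75: 162, 4.5: 155, 5.25: 155, 6.0: 166, 6.75: 180, 7.5: 193, 8.25: 199}
scene 1 12 {-9.0: 191, -8.25: 172, -7.5: 152, -6.75: 130, -6.0: 112, -5.25: 103, -4.5: 103, -3.75: 109, -3.0: 123, -2.25: 145, -1.5: 170, -0.75: 192, 0.0: 205, 0.75: 208, 1.5: 203, 2.25: 191, 3.0: 174, 3.75: 153, 4.5: 132, 5.25: 116, 6.0: 106, 6.75: 103, 7.5: 105, 8.25: 107}
```

View pics/rail_scene.png

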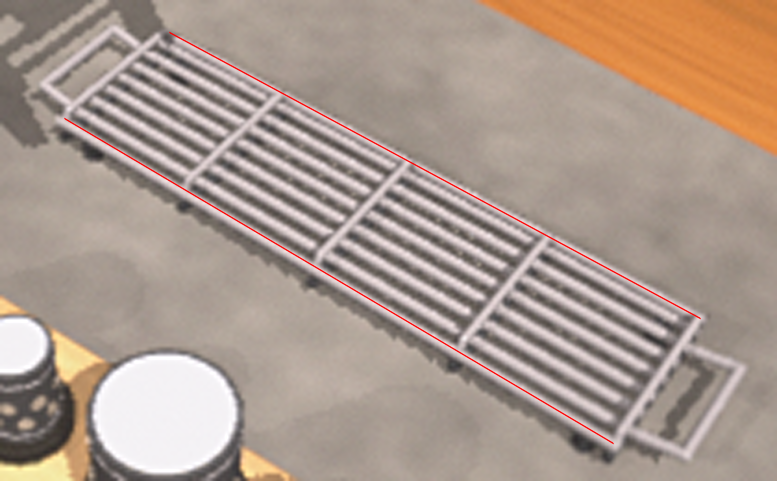

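View pics/rail_w2.png

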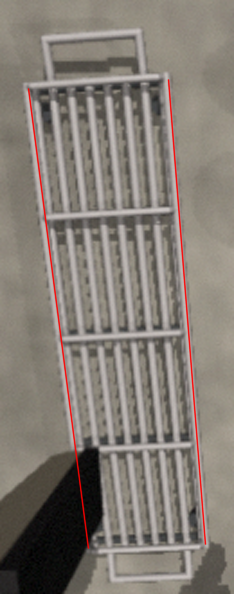

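The rail brightness peaks are within 0.7 mm of the x = ±45 predictions in all three views, so the flasks are centred. I'll hand the job in.

```bash
python3 -c "
from h import *
print(robot.job_done())"
```

```text
the job is handed in; nothing more can be done
None
```

All four flasks are on the kiln rack in their original order (52, 36, 62, 44), upright and within about 1–2 mm of their bay centres, and the job was handed in at about 38 s with the jar, carton, bowl, spatula and yellow look-alike left untouched.

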